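# Load a glaze test tile under the leaf spring of the inspection stand

### The job

Load the glaze test tile into the inspection stand: put the fingertips on its bare, unglazed end, press it down hard on the bed and, keeping it pressed, slide it along between the guides and under the leaf spring until its front edge is fully home against the end stop; then take the hand away. Only press and push the tile, never pinch, lift or tilt it, and leave the mug, the jar and the brush where they are.

Things in the scene. Friction and masses are not known exactly. Their poses are not given: they have to be found in the camera images.
- stand: Inspection stand fixed on the table: grey base plate 400 x 135 mm, its top 20 mm above the table. Origin: on the table under the track's centre line; x is the direction in which the tile must slide, y across, z up. Two aluminium guide bars (y = +-39 to +-50 mm, x = -190 to +110 mm, tops 31 mm high) leave a channel 78 mm wide, closed by the end stop at x = +100 mm.
- bed: Black slippery plastic bed of the track, fixed in the stand, 300 x 78 mm, 5 mm thick; origin at the centre of its underside, its top 5 mm above that (24 mm above the table), axes as the stand's. The tile slides on it with friction about 0.12.
- tile: Loose ceramic tile 150 (x) x 75 (y) x 9 (z) mm, about 0.2 kg, flat on the bed between the guides, its x along the stand's x. Origin at the centre of its underside; top face 33 mm above the table, 2 mm above the guides. Glazed white but for a rough, bare clay-coloured band 35 mm long at its -x end. At the start it is 65 to 105 mm short of the stop.
- tile_front (a point): Middle of the tile's front (+x) edge face, 75 mm ahead of its centre. Home means that it touches the stop_face.
- tile_bare_end (a point): Point on the top face in the middle of the bare band, 18 mm from the tile's rear edge: where to press. When the tile is home it lies at stand x = -32 mm, 42 mm behind the bridge.
- stop_face (a point): Middle of the end stop's face, at stand x = +100 mm, at the height of the tile's mid-thickness. The aluminium stop is 100 mm wide, its top 40 mm above the table.
- bridge_top (a point): Middle of the top of the aluminium bridge that spans the track and carries the leaf spring: stand x = 10 to 26 mm, 130 mm wide, top 64 mm above the table. The hand stays behind it (stand x below 0).
- column_top (a point): Top of the steel column, 20 mm in diameter and 270 mm high, beyond the stop at stand x = +165 mm, y = +45 mm. A boom at 235 mm height carries a magnifier camera swung out past the end (to stand x = +321 mm): not in the way.
- leaf (a joint): Steel leaf spring 40 mm wide under the bridge, sloping 55 mm forward and down to a turned-up toe at stand x about 76 mm; the tile's front edge meets it at x = 62 mm. Rad: 0 at rest (toe 4 mm over the bed), growing as it lifts, about 0.09 on the tile, which it then holds down with 8 N. Wedging under it takes 5 N of push: a fingertip pressing under about 8 N slips; 15 to 20 N is right.
- mug: White ceramic mug, 80 mm in diameter, 95 mm high, standing upright beside the stand; origin at the centre of its underside. To be left alone.
- jar: Closed glaze sample jar with a black cap, 60 mm in diameter, 75 mm high, standing upright beside the stand; origin at the centre of its underside. To be left alone.
- brush: Flat glazing brush lying on the table beside the stand, roughly along the track, under 30 mm high; its origin lies on its underside, between handle and bristles. To be left alone.
There are look-alikes about, which are no part of the job. Of the things like the tile, leave any that is blue; of the rest the smaller one is meant.

How it is judged (in metres and radians):
On the way:
1. the tile's front edge passes under the leaf spring while the tile is pressed down hard on the bed (x of tile_front in the frame of stand between 0.068 and 0.096 m and contact force between tile and bed above 12.5 N and contact force between the fingers and tile above 3 N), for 0.1 s.
At the end, for the whole second after the job is handed in: the tile lies flat on the bed (within 0.03 rad and 3 mm), at rest, its front edge within 3 mm of the end stop's face, with the leaf spring resting on it (x of tile_front in the frame of stop_face above -0.003 m and z of tile_front in the frame of stop_face below 0.003 m and angle between tile's own z axis and vertical below 0.03 rad and value of joint leaf above 0.05 rad and linear speed of tile below 0.01 m/s); the robot touches nothing.
It fails at once if the tile is lifted or tilted (z of tile in the frame of bed above 0.012 m or angle between tile's own z axis and vertical above 0.12 rad).
It fails at once if the mug, the jar or the brush is disturbed (distance of any of mug, jar, brush from where it was at the start of the episode above 0.02 m).
It also fails if it takes over 40 s, if anything falls off the work surface, if the arm or the gripper's body presses on something with over 40 N, if the wrist force passes 120 N, or if a joint passes its speed limit or range.

### The arm

A 7-joint arm with a two-finger parallel gripper is mounted at the origin on the work surface. World frame = base frame: x ahead of the robot, y to its left, z up, the work surface at z = 0. Lengths are in mm, angles in rad, forces in N, time in s.
With the tool pointing down it reaches from about 400 to 900 mm from the base axis. Payload 5.5 kg.
Tool frame: the origin (TCP) lies at the very end of the fingers, on their centre line; the grasp point (between the pads) lies 19 mm behind it (bot.hold_point_z is the distance from the TCP to the grasp point, in mm); z points along the fingers, x is the direction in which the jaws open and shut, and the axes are right-handed (so a half turn about z gives the same grasp; the last joint's range is limited). The gripper opens to 85 mm and grips with 20 to 120 N. Pads are 22 mm wide; open, the fingers measure 114 mm over their backs; the gripper's body (76 mm by 85 mm) begins 54 mm behind the grasp point. The pads swing forward as they close: fully open they stand 13 mm farther back than shut.
Start: joints at [-0.989, 0.501, -0.427, 1.55, 0.221, 1.138, -0.21], TCP at [203.69, 617.26, 231.31] pointing down, gripper open.
Joint ranges: [-2.88, 2.88], [-0.31, 2.03], [-1.54, 1.56], [0.2, 2.42], [-1.41, 4.55], [0.19, 2.02], [-2.57, 2.57]. Speed limits (rad/s): [2.57, 2.57, 3.14, 3.14, 3.14, 3.14, 3.14].

### API

Orientations are given as a 3x3 rotation matrix whose columns are the frame's x, y, z axes.
In Python, from rig import bot gives the robot as it stands. The module is installed in compiled form; this text tells all that it offers.
- The arm moves only by the tool drive_tool, never from a script. Its argument "moves" is a list of rows, each a list of 3 entries, a list of its own where there are three numbers: the finger opening in m, from 0 to 0.0854, then the shift along the tool's x, y, z in m, then the turn, a rotation vector about the tool's x, y, z in degrees. A call has 1 to 20 rows; each row is the pose to reach, as a shift and turn from the pose commanded when the call began, along the tool's axes at that moment; what a row does not reach only later rows make up. A row lasts 1/10 s, in which the tool goes at most 50 mm and 8.59 degrees, less where a joint would pass 70% of its speed; a pose out of reach is approached as far as the arm can. A call with a gripper value outside its range is refused whole. The fingers move at their own pace and stop on an object; "squeeze" is the grip in N (left out, the last holds). Time passes only in rows, so rows that repeat a pose let the fingers close. It gives the time, the measured TCP pose, the force and the opening at its end, in the units of the state.
- bot.read_state(): the state, without advancing time (a new reading comes with each control period).
- bot.grab_frame(name): name is "side" or "top" or "wrist"; returns the picture (480x640x3 uint8, red, green, blue); there is no depth.
- bot.camera_model(name): a dict with "mtx" (3x3 intrinsics, pixels), "dist" ([k1, k2, p1, p2, k3] as OpenCV has them; the pictures are not rectified), "rvec" (rotation vector, rad) and "tvec" (3), from world to camera coordinates, as OpenCV has them. Camera axes: x right, y down, z forward; pixel columns grow to the right and rows downward; lengths in mm; the calibration is good to about 2 mm. A picture is of the moment at which its call begins: read the wrist's pose just before it. camera_model takes no time and is no camera call; for the wrist camera it gives the pose at the moment of the call.
- bot.close_job(): hands the job in, once; it reports no verdict.
Trained networks look in the newest picture that a camera, given by its name, has taken for a name from the list of things; names that differ only in an ending like _2 or _b are one class to them, and where a whole thing is asked for, a point or a joint stands for the part that bears it (a point fixed in the world has none). Each returns a list of dicts, best first, with "p" (0 to 1); they miss things now and then, are a little off and sometimes report something else, mostly with a low value. They report only what shows in the picture. A call takes as long as a camera call. They do not tell look-alikes from the thing itself.
- bot.silhouettes(thing, camera): "pixels" (480x640 bool, what is visible of it) and "at" ([column, row] in pixels, amid what is visible of it).
The state is a dict: "t": time; "joint_positions": joint angles; "joint_vel": joint speeds; "tau": joint torques, N m; "position": TCP position; "orientation": TCP orientation; "force": force on the tool from outside, world axes, zero at the start; "moment": the same for the moment, N m; "width": finger opening in mm.
Only numpy, scipy, OpenCV 4.12 (cv2) and the standard library are available. Lean on these libraries where they do the work, as an engineer would, in place of code of your own. Each camera call takes 0.05 s, during which the arm holds its last target. There are 200 camera calls.

## Working session

There is one attempt and no reset: what is moved stays moved. The work goes in short steps, Python scripts to look and compute and a tool call to move; the robot and the scene stay as the last step left them, time stands still between calls to the robot, and variables do not carry over. Pictures are saved under pics/ and viewed, about 8 in all and at most 12, crops included, and the job is handed in when it is done.

Besides the shell and the picture viewer there is one more tool, called after "Call:" by a JSON object that holds its "op" and its "data". drive_tool: Moves the arm, as the interface text tells. Its arguments: {"type":"object","properties":{"moves":{"type":"array"},"squeeze":{"type":"number"}},"required":["moves"]}

```bash
mkdir -p pics; cat > h.py <<'E'
import numpy as np, cv2
from rig import bot
def ray(cam,uv,z):
    "world points at height z (mm) seen at pixels uv"
    m=bot.camera_model(cam); K=np.array(m['mtx'],float);d=np.array(m['dist'],float)
    R=cv2.Rodrigues(np.array(m['rvec'],float))[0];t=np.array(m['tvec'],float).ravel()
    u=cv2.undistortPoints(np.array(uv,float).reshape(-1,1,2),K,d).reshape(-1,2)
    D=np.c_[u,np.ones(len(u))]@R; C=-R.T@t
    return C+D*((z-C[2])/D[:,2])[:,None]
def proj(cam,P):
    m=bot.camera_model(cam)
    return cv2.projectPoints(np.array(P,float).reshape(-1,1,3),np.array(m['rvec'],float),np.array(m['tvec'],float),np.array(m['mtx'],float),np.array(m['dist'],float))[0].reshape(-1,2)
def save(cam,n):
    f=bot.grab_frame(cam); cv2.imwrite(f'pics/{n}.png',cv2.cvtColor(f,cv2.COLOR_RGB2BGR)); return f
E
python3 - <<'E'
from h import *
for c in('top','side'):
    save(c,c+'1')
    for th in('tile','stand','bed','bridge_top','mug','jar','brush'):
        for r in bot.silhouettes(th,c)[:3]:
            p=r['pixels'];print(c,th,round(r['p'],2),np.round(r['at']),p.sum(),ray(c,[r['at']],33)[0].round())
s=bot.read_state();print(s['t'],s['position'],np.round(s['orientation'],3))
E
```

```text
top tile 0.72 [422. 364.] 3805 [ 246. -284.   33.]
top tile 0.7 [445. 173.] 2035 [ 683. -344.   33.]
top tile 0.6 [327. 255.] 2110 [489. -70.  33.]
top stand 0.95 [273. 231.] 9148 [543.  55.  33.]
top bed 0.75 [298. 244.] 1268 [513.  -2.  33.]
top bridge_top 0.87 [273. 230.] 9359 [546.  54.  33.]
top mug 0.6 [274. 234.] 9166 [536.  53.  33.]
top jar 0.96 [303. 164.] 653 [702. -12.  33.]
top brush 0.71 [286. 302.] 1063 [382.  23.  33.]
top brush 0.56 [329. 254.] 2053 [492. -74.  33.]
top brush 0.28 [274. 230.] 9495 [546.  52.  33.]
side tile 0.96 [312. 290.] 1794 [505. -80.  33.]
side tile 0.77 [429. 390.] 2923 [ 680. -371.   33.]
side tile 0.62 [196. 404.] 4899 [ 244. -318.   33.]
side stand 0.59 [316. 252.] 7020 [534.  34.  33.]
side bed 0.69 [307. 319.] 978 [ 480. -161.   33.]
side bed 0.43 [379. 290.] 1901 [ 652. -111.   33.]
side bed 0.28 [310. 291.] 1745 [499. -83.  33.]
side bridge_top 0.58 [316. 251.] 7152 [534.  38.  33.]
side mug 0.9 [379. 292.] 1884 [ 651. -115.   33.]
side mug 0.64 [309. 295.] 1823 [496. -95.  33.]
side jar 0.94 [392. 255.] 652 [710.  -9.  33.]
side jar 0.44 [258. 275.] 964 [389. -13.  33.]
side brush 0.81 [258. 274.] 877 [389. -10.  33.]
0.8 [203.66221759 617.26804582 231.31931928] [[ 0.313  0.95  -0.   ]
 [ 0.95  -0.313  0.   ]
 [ 0.    -0.    -1.   ]]
```

View pics/top1.png

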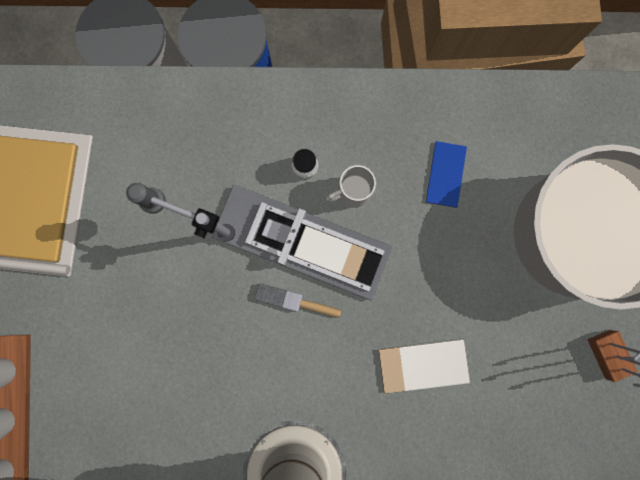

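View pics/side1.png

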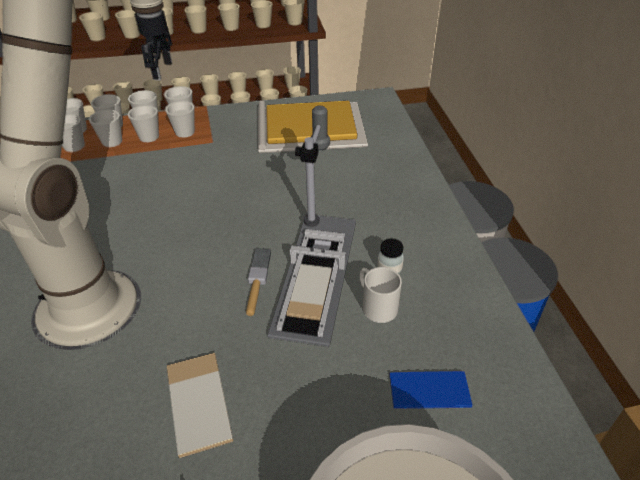

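The stand's tile lies around (320,250) in the top view, with its bare end toward (353,262). It is white and smaller than the loose one, and the bridge is at (293,235). Mug, jar and brush flank the stand. Next I'll fit the pose.

```bash
cat >> h.py <<'E'
def tilefit(cam,near):
    "centre (mm) and axis angle of the tile's top face from its silhouette, nearest given world xy"
    best=None
    for r in bot.silhouettes('tile',cam):
        c=ray(cam,[r['at']],33)[0,:2]
        if np.hypot(*(c-near))<70 and (best is None or r['p']>best['p']): best=r
    if best is None: return None
    cs=max(cv2.findContours(best['pixels'].astype(np.uint8),0,cv2.CHAIN_APPROX_NONE)[0],key=cv2.contourArea)
    W=ray(cam,cs.reshape(-1,2),33)[:,:2].astype(np.float32)
    (c,s,a)=cv2.minAreaRect(W); b=cv2.boxPoints((c,s,a))
    e=[b[1]-b[0],b[2]-b[1]]; L=max(e,key=np.linalg.norm)
    return np.array(c),sorted(s),np.arctan2(L[1],L[0])%np.pi
def overlay(cam,O,th,tx,n,sc=4,img=None):
    "draw stand model: origin O xy, yaw th, tile centre at stand x tx"
    f=cv2.cvtColor(bot.grab_frame(cam) if img is None else img,cv2.COLOR_RGB2BGR)
    c,s=np.cos(th),np.sin(th); R=np.array([[c,-s],[s,c]])
    def rect(x0,x1,y0,y1,z):
        q=np.array([[x0,y0],[x1,y0],[x1,y1],[x0,y1]])@R.T+O
        return proj(cam,np.c_[q,np.full(4,z)])
    rs=[(rect(-200,200,-67.5,67.5,20),(0,255,255)),(rect(10,26,-65,65,64),(0,0,255)),(rect(tx-75,tx+75,-37.5,37.5,33),(0,255,0)),(rect(tx-75,tx-40,-37.5,37.5,33),(255,0,255)),(rect(-190,110,-50,50,31),(255,255,0))]
    a=np.vstack([r[0] for r in rs]); lo=np.maximum(a.min(0)-10,0).astype(int); hi=np.minimum(a.max(0)+10,[640,480]).astype(int)
    k=min(800/(hi-lo)[0],600/(hi-lo)[1],sc); g=cv2.resize(f[lo[1]:hi[1],lo[0]:hi[0]],None,fx=k,fy=k)
    for p,col in rs: cv2.polylines(g,[np.round((p-lo+.5)*k).astype(int)],True,col,1)
    cv2.imwrite(f'pics/{n}.png',g)
E
python3 - <<'E'
from h import *
for c in('top','side'):
    bot.grab_frame(c); print(c,tilefit(c,np.array([495,-75])))
    # base plate direction, plate top z=20
for uv,z in(([ [300,213],[283,262] ],64),([[234,186],[391,246],[374,297],[219,236]],20),([[352,247],[342,277]],33),([[343,277],[365,283]],33)): print(z,ray('top',uv,z).round(1)[:,:2].tolist())
E
```

```text
top (array([495.08969116, -76.08624268]), [76.1875, 149.61996459960938], np.float32(1.2085341))
side (array([497.72070312, -80.45532227]), [79.80017852783203, 163.79420471191406], np.float32(1.2188301))
64 [[581.1, -8.1], [470.7, 28.3]]
20 [[650.1, 149.4], [512.0, -218.4], [394.1, -178.7], [531.9, 181.3]]
33 [[507.9, -127.1], [439.1, -104.4]]
33 [[439.1, -106.7], [425.9, -156.9]]
```

```bash
python3 - <<'E'
from h import *
th=1.2085;O=np.array([521,-9.]);u=np.array([np.cos(th),np.sin(th)])
tx=(np.array([495.1,-76.1])-O)@u;print(tx)
overlay('top',O,th,tx,'ov1')
E
```

```text
-71.92377256103343
```

View pics/ov1.png

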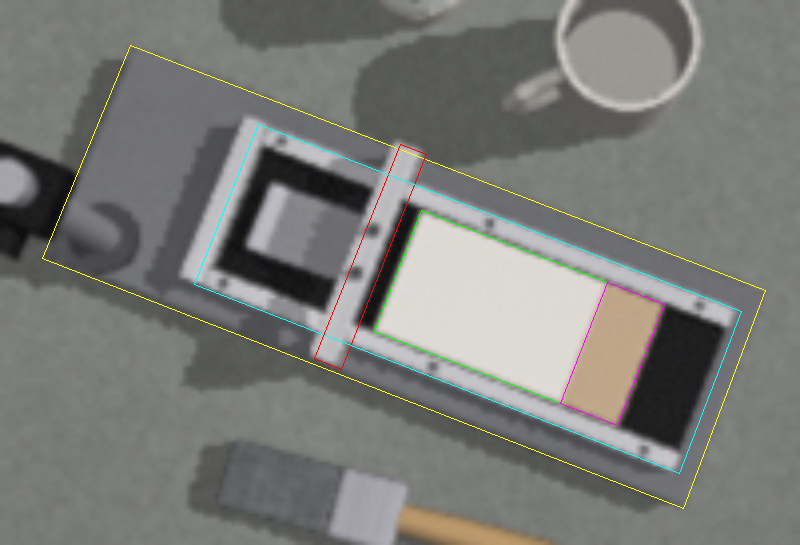

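```bash
python3 - <<'E'
from h import *
s=bot.read_state();p0=np.array(s['position']);R=np.array(s['orientation'])
az=np.radians(np.linspace(71.7,-15.2,17));rr=np.interp(np.linspace(0,1,17),[0,.5,1],[650,480,492])
for i in range(17):
    z=[290,340][i>0]
    p=np.array([rr[i]*np.cos(az[i]),rr[i]*np.sin(az[i]),z]);d=R.T@(p-p0)
    print((d/1000).round(3).tolist(),round(92.6*i/16,1))
E
```

```text
[0.0, 0.0, -0.059] 0.0
[-0.024, 0.06, -0.109] 5.8
[-0.053, 0.115, -0.109] 11.6
[-0.087, 0.165, -0.109] 17.4
[-0.125, 0.209, -0.109] 23.1
[-0.166, 0.248, -0.109] 28.9
[-0.21, 0.282, -0.109] 34.7
[-0.255, 0.309, -0.109] 40.5
[-0.302, 0.33, -0.109] 46.3
[-0.334, 0.363, -0.109] 52.1
[-0.368, 0.392, -0.109] 57.9
[-0.406, 0.419, -0.109] 63.7
[-0.446, 0.441, -0.109] 69.4
[-0.488, 0.46, -0.109] 75.2
[-0.532, 0.475, -0.109] 81.0
[-0.578, 0.485, -0.109] 86.8
[-0.624, 0.491, -0.109] 92.6
```

Call:
{"op": "drive_tool", "data": {"moves": [[0,[0,0,-0.05],[0,0,0]],[0,[0,0,-0.1],[0,0,0]],[0,[-0.024,0.045,-0.109],[0,0,5.8]],[0,[-0.053,0.09,-0.109],[0,0,11.6]],[0,[-0.07,0.135,-0.109],[0,0,17.4]],[0,[-0.1,0.175,-0.109],[0,0,23]],[0,[-0.13,0.213,-0.109],[0,0,29]],[0,[-0.166,0.248,-0.109],[0,0,34.7]],[0,[-0.2,0.275,-0.109],[0,0,40]],[0,[-0.24,0.3,-0.109],[0,0,46]],[0,[-0.285,0.32,-0.109],[0,0,52]],[0,[-0.32,0.35,-0.109],[0,0,58]],[0,[-0.355,0.38,-0.109],[0,0,63.7]],[0,[-0.395,0.41,-0.109],[0,0,69.4]],[0,[-0.44,0.438,-0.109],[0,0,75]],[0,[-0.488,0.46,-0.109],[0,0,81]],[0,[-0.532,0.475,-0.109],[0,0,87]],[0,[-0.578,0.485,-0.109],[0,0,92.6]],[0,[-0.624,0.491,-0.109],[0,0,92.6]],[0,[-0.624,0.491,-0.109],[0,0,92.6]]], "squeeze": 60}}

```text
t: 3.05
position: [472.4, -137.0, 340.8]
orientation: [[0.93, -0.367, 0.0], [-0.367, -0.93, -0.003], [0.001, 0.003, -1.0]]
force: [0.2, 0.8, -0.2]
width: 0.1
```

```bash
python3 - <<'E'
from h import *
s=bot.read_state();print(s['position'],np.round(s['orientation'],3).tolist(),s['joint_positions'])
f=bot.grab_frame('wrist'); print(tilefit('wrist',np.array([495,-76])))
th=1.2085;u=np.array([np.cos(th),np.sin(th)]);O=np.array([521,-9.])+3*u
overlay('wrist',O,th,-75,'w1',img=f)
E
```

```text
[ 472.39605691 -136.97363574  340.75254367] [[0.93, -0.367, 0.0], [-0.367, -0.93, -0.003], [0.001, 0.003, -1.0]] [-0.03355367  0.08483156  0.27784448  1.81530032 -0.02147781  1.24385298
 -0.12537599]
(array([500.44314575, -68.05552673]), [76.74739074707031, 149.7864227294922], np.float32(1.2164396))
```

View pics/w1.png

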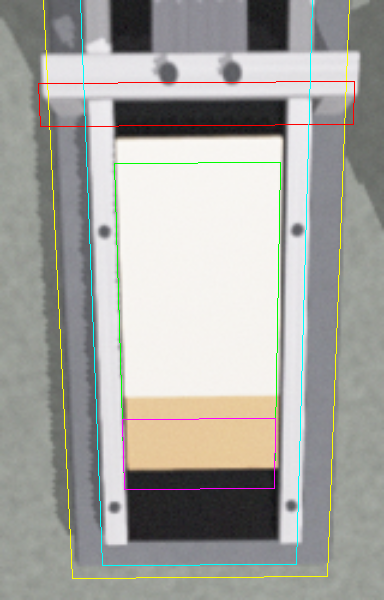

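The wrist view shows the model about 9 mm off along x. The arm may have still been settling when the frame was taken, so I'll repeat at rest.

```bash
python3 - <<'E'
from h import *
for c in('wrist','wrist','top'):
    s=bot.read_state();print(np.round(s['position'],1),np.abs(s['joint_vel']).max())
    f=bot.grab_frame(c); print(c,tilefit(c,np.array([495,-76])))
    if c=='wrist':
        r=bot.silhouettes('stand','wrist'); w=f
print(s['orientation'])
th=1.2125;u=np.array([np.cos(th),np.sin(th)]);O=np.array([521,-9.])+4*u
overlay('wrist',O,th,-75,'w2',img=w)
E
```

```text
[ 474.1 -130.2  340.5] 0.05011896091727297
wrist (array([499.36560059, -73.0936203 ]), [76.31187438964844, 148.45138549804688], np.float32(1.2098846))
[ 474.8 -127.4  340.2] 0.00707899740347694
wrist (array([499.20162964, -76.48490143]), [75.07368469238281, 149.08827209472656], np.float32(1.2068225))
[ 474.7 -127.8  340.2] 0.005684316943918699
top (array([502.8145752 , -54.88476944]), [76.00595092773438, 107.35072326660156], np.float32(1.1989502))
[[ 9.35389440e-01 -3.53619252e-01 -1.43937839e-04]
 [-3.53619212e-01 -9.35389434e-01  2.45677570e-04]
 [-2.21514253e-04 -1.78905020e-04 -9.99999959e-01]]
```

View pics/w2.png

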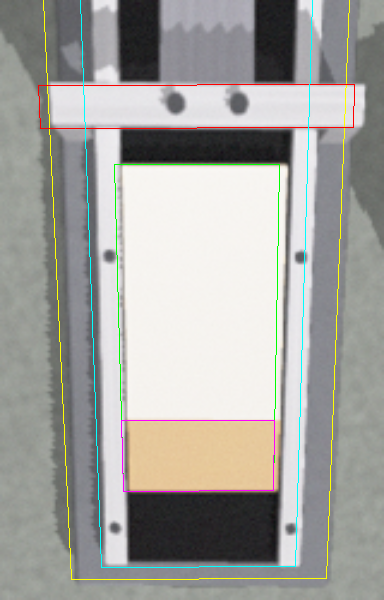

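At rest the model fits to about 2 mm, and the fingers are aligned across the track. Descending to just above the bare band.

Call:
{"op": "drive_tool", "data": {"moves": [[0,[0.0025,0.0015,0.045],[0,0,0]],[0,[0.0025,0.0015,0.09],[0,0,0]],[0,[0.0025,0.0015,0.135],[0,0,0]],[0,[0.0025,0.0015,0.18],[0,0,0]],[0,[0.0025,0.0015,0.22],[0,0,0]],[0,[0.0025,0.0015,0.25],[0,0,0]],[0,[0.0025,0.0015,0.27],[0,0,0]],[0,[0.0025,0.0015,0.285],[0,0,0]],[0,[0.0025,0.0015,0.292],[0,0,0]],[0,[0.0025,0.0015,0.295],[0,0,0]],[0,[0.0025,0.0015,0.295],[0,0,0]],[0,[0.0025,0.0015,0.295],[0,0,0]],[0,[0.0025,0.0015,0.295],[0,0,0]]]}}

```text
t: 4.85
position: [476.9, -131.6, 46.1]
orientation: [[0.934, -0.356, 0.002], [-0.356, -0.934, -0.0], [0.002, -0.0, -1.0]]
force: [0.2, -0.1, -0.8]
width: -0.4
```

```bash
python3 - <<'E'
from h import *
s=bot.read_state();print(s['t'],s['position'],s['force'],s['width'])
f=save('wrist','w3'); save('side','s3')
a=cv2.imread('pics/w3.png');b=cv2.imread('pics/s3.png')[200:380,220:440]
cv2.imwrite('pics/c3.png',np.hstack([cv2.resize(a,(440,330)),cv2.resize(b,(360,330))]))
E
```

```text
4.85 [ 476.94148863 -131.58431914   46.13640988] [ 0.20465404 -0.11841638 -0.81043154] -0.3602779595245784
```

View pics/c3.png

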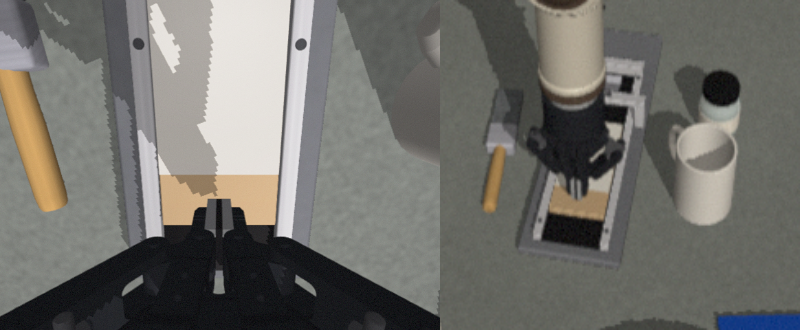

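Tips are over the band's middle (wrist crop ~(218,200), band rows 175–225). Touching down slowly.

Call:
{"op": "drive_tool", "data": {"moves": [[0,[0,-0.001,0.005],[0,0,0]],[0,[0,-0.001,0.009],[0,0,0]],[0,[0,-0.001,0.011],[0,0,0]],[0,[0,-0.001,0.012],[0,0,0]],[0,[0,-0.001,0.013],[0,0,0]],[0,[0,-0.001,0.014],[0,0,0]],[0,[0,-0.001,0.014],[0,0,0]],[0,[0,-0.001,0.014],[0,0,0]]]}}

```text
t: 5.75
position: [476.2, -130.4, 33.0]
orientation: [[0.934, -0.357, -0.001], [-0.357, -0.934, 0.001], [-0.001, -0.001, -1.0]]
force: [-7.2, 1.8, 24.1]
width: 0.0
```

Call:
{"op": "drive_tool", "data": {"moves": [[0,[0,-0.003,-0.0003],[0,0,0]],[0,[0,-0.008,-0.0003],[0,0,0]],[0,[0,-0.013,-0.0003],[0,0,0]],[0,[0,-0.018,-0.0003],[0,0,0]],[0,[0,-0.023,-0.0003],[0,0,0]],[0,[0,-0.028,-0.0003],[0,0,0]],[0,[0,-0.03,-0.0003],[0,0,0]],[0,[0,-0.03,-0.0003],[0,0,0]]]}}

```text
t: 6.55
position: [487.8, -104.6, 33.1]
orientation: [[0.934, -0.358, 0.002], [-0.358, -0.934, -0.002], [0.002, 0.001, -1.0]]
force: [-3.9, -4.1, 15.3]
width: -0.3
```

```bash
python3 - <<'E'
from h import *
s=bot.read_state();print(s['t'],s['position'],s['force'],s['width'])
f=save('wrist','w4'); t=tilefit('wrist',np.array([505,-50]));print(t)
m=cv2.imread('pics/w4.png');cv2.imwrite('pics/c4.png',cv2.resize(m,(480,360)))
E
```

```text
6.55 [ 487.84824081 -104.61898559   33.05028453] [-3.87211275 -4.12780033 15.3009288 ] -0.282733415698767
(array([507.24526978, -60.07846069]), [75.57557678222656, 129.54017639160156], np.float32(1.2056917))
```

View pics/c4.png

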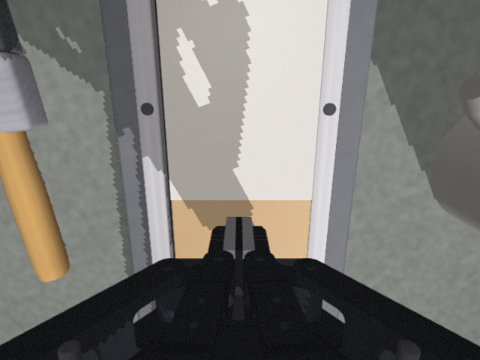

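```bash
python3 - <<'E'
from h import *
s=bot.read_state();P=np.array(s['position']);b=ray('wrist',[[320,267]],33)[0]
th=1.208;u=np.array([np.cos(th),np.sin(th)]);print(P,s['force'],(b-P)[:2]@u, 'home TCP ahead by',((np.array([522.4,-5.3])-32*u)-P[:2])@u)
E
```

```text
[ 487.83938186 -104.60670771   33.05809542] [-3.59641561 -3.2302869  16.23665085] 19.083274794713287 home TCP ahead by 73.10785984222318
```

The tile moves with the fingers: the glaze boundary is still 19 mm ahead of the TCP. Pressing a bit harder and driving under the spring.

Call:
{"op": "drive_tool", "data": {"moves": [[0,[0,0,0.0004],[0,0,0]],[0,[0,-0.003,0.0004],[0,0,0]],[0,[0,-0.007,0.0004],[0,0,0]],[0,[0,-0.011,0.0004],[0,0,0]],[0,[0,-0.015,0.0004],[0,0,0]],[0,[0,-0.019,0.0004],[0,0,0]],[0,[0,-0.023,0.0004],[0,0,0]],[0,[0,-0.027,0.0004],[0,0,0]],[0,[0,-0.03,0.0004],[0,0,0]]]}}

```text
t: 7.55
position: [498.2, -77.8, 33.0]
orientation: [[0.933, -0.359, 0.001], [-0.359, -0.933, -0.003], [0.002, 0.002, -1.0]]
force: [-7.4, -7.2, 21.1]
width: -0.1
```

Call:
{"op": "drive_tool", "data": {"moves": [[0,[0,-0.003,0.0001],[0,0,0]],[0,[0,-0.006,0.0001],[0,0,0]],[0,[0,-0.009,0.0001],[0,0,0]],[0,[0,-0.012,0.0001],[0,0,0]],[0,[0,-0.015,0.0001],[0,0,0]],[0,[0,-0.018,0.0001],[0,0,0]],[0,[0,-0.021,0.0001],[0,0,0]],[0,[0,-0.024,0.0001],[0,0,0]],[0,[0,-0.027,0.0001],[0,0,0]],[0,[0,-0.03,0.0001],[0,0,0]]]}}

```text
t: 8.55
position: [507.8, -52.7, 33.0]
orientation: [[0.932, -0.361, -0.001], [-0.361, -0.932, -0.005], [0.001, 0.005, -1.0]]
force: [-9.3, -12.9, 24.3]
width: 0.0
```

```bash
python3 - <<'E'
from h import *
s=bot.read_state();print(s['t'],s['position'],s['force'])
f=save('wrist','w5'); s=bot.read_state();P=np.array(s['position']);print(P,s['force'])
m=cv2.imread('pics/w5.png');cv2.imwrite('pics/c5.png',cv2.resize(m,(480,360)))
E
```

```text
8.55 [507.79119126 -52.70835105  32.99313194] [ -9.30887644 -12.87822713  24.32656688]
[508.11014069 -51.93283089  32.98713246] [ -8.68733089 -12.36989827  24.17668185]
```

View pics/c5.png

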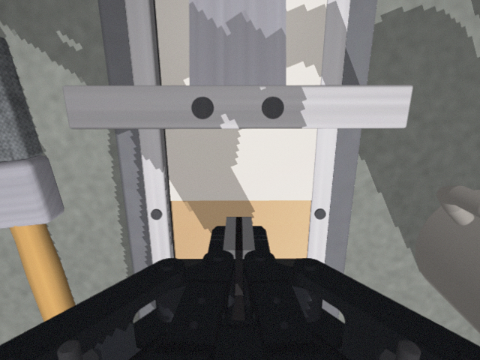

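No slip: the boundary stays at row 200, and the tile is under the spring. Continuing to the stop.

Call:
{"op": "drive_tool", "data": {"moves": [[0,[0,-0.002,0],[0,0,0]],[0,[0,-0.004,0],[0,0,0]],[0,[0,-0.006,0],[0,0,0]],[0,[0,-0.008,0],[0,0,0]],[0,[0,-0.01,0],[0,0,0]],[0,[0,-0.012,0],[0,0,0]],[0,[0,-0.013,0],[0,0,0]],[0,[0,-0.013,0],[0,0,0]]]}}

```text
t: 9.4
position: [512.7, -40.1, 33.0]
orientation: [[0.933, -0.361, -0.0], [-0.361, -0.933, -0.005], [0.001, 0.004, -1.0]]
force: [-8.9, -11.2, 24.1]
width: -0.3
```

Call:
{"op": "drive_tool", "data": {"moves": [[0,[0,-0.001,0],[0,0,0]],[0,[0,-0.002,0],[0,0,0]],[0,[0,-0.003,0],[0,0,0]],[0,[0,-0.003,0],[0,0,0]]]}}

```text
t: 9.8
position: [513.7, -37.4, 33.0]
orientation: [[0.933, -0.361, -0.0], [-0.361, -0.933, -0.005], [0.001, 0.005, -1.0]]
force: [-9.0, -12.2, 24.1]
width: 0.0
```

Call:
{"op": "drive_tool", "data": {"moves": [[0,[0,-0.001,0],[0,0,0]],[0,[0,-0.002,0],[0,0,0]],[0,[0,-0.003,0],[0,0,0]],[0,[0,-0.003,0],[0,0,0]]]}}

```text
t: 10.2
position: [513.9, -36.7, 33.0]
orientation: [[0.932, -0.362, -0.002], [-0.362, -0.932, -0.007], [0.001, 0.007, -1.0]]
force: [-10.7, -16.7, 27.3]
width: 0.1
```

Call:
{"op": "drive_tool", "data": {"moves": [[0,[0,-0.001,0],[0,0,0]],[0,[0,-0.002,0],[0,0,0]],[0,[0,-0.003,0],[0,0,0]],[0,[0,-0.003,0],[0,0,0]]]}}

```text
t: 10.6
position: [513.9, -36.7, 33.0]
orientation: [[0.931, -0.364, -0.003], [-0.364, -0.931, -0.009], [0.0, 0.01, -1.0]]
force: [-13.3, -21.8, 29.8]
width: -0.1
```

```bash
python3 - <<'E'
from h import *
f=save('wrist','w6'); s=bot.read_state();P=np.array(s['position']);print(P,s['force'])
m=cv2.imread('pics/w6.png');cv2.imwrite('pics/c6.png',cv2.resize(m,(480,360)))
E
```

```text
[513.9703799  -36.64993065  32.97630688] [-12.81210887 -21.51691966  29.66905896]
```

View pics/c6.png

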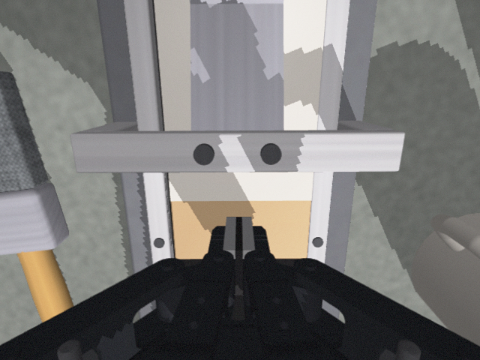

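The TCP halts at y=-36.7 while the push rises to 25 N, so the tile is against the stop. Lifting straight off.

Call:
{"op": "drive_tool", "data": {"moves": [[0,[0,0.002,0],[0,0,0]],[0,[0,0.002,-0.003],[0,0,0]],[0,[0,0.002,-0.01],[0,0,0]],[0,[0,0.005,-0.04],[0,0,0]],[0,[0,0.02,-0.08],[0,0,0]],[0,[0,0.05,-0.12],[0,0,0]],[0,[0,0.08,-0.16],[0,0,0]],[0,[0,0.11,-0.2],[0,0,0]],[0,[0,0.14,-0.24],[0,0,0]],[0,[0,0.15,-0.26],[0,0,0]],[0,[0,0.15,-0.26],[0,0,0]],[0,[0,0.15,-0.26],[0,0,0]],[0,[0,0.15,-0.26],[0,0,0]],[0,[0,0.15,-0.26],[0,0,0]]]}}

```text
t: 12.05
position: [462.6, -164.7, 289.6]
orientation: [[0.935, -0.354, -0.003], [-0.354, -0.935, 0.001], [-0.003, 0.0, -1.0]]
force: [-0.7, 0.1, 0.3]
width: -0.5
```

```bash
python3 - <<'E'
from h import *
import time
for i in range(3): f=bot.grab_frame('wrist')
s=bot.read_state();print(s['t'],s['position'],s['force'],np.abs(s['joint_vel']).max())
th=1.208;u=np.array([np.cos(th),np.sin(th)]);
overlay('wrist',np.array([524.5,-6]),th,25,'w7',img=f)
E
```

```text
12.2 [ 462.80335845 -165.3744485   290.17559956] [ 0.60919064 -0.60486856 -0.24500766] 0.005925041678772777
```

View pics/w7.png

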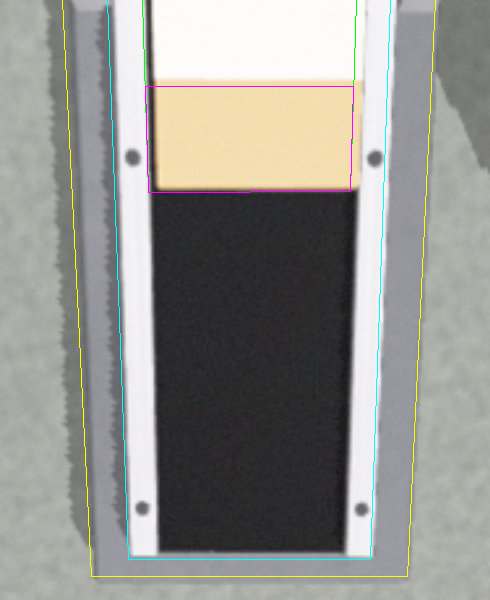

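The tile's rear edge (row 190) lies where the model of a home tile puts it, within about 1–2 mm. Handing in.

```bash
python3 -c "
from rig import bot
print(bot.close_job())"
```

```text
the job is handed in; nothing more can be done
None
```

The glaze test tile is home against the end stop and the job is handed in at 12.2 s of the 40 s allowed. No verdict came back.

- **What I did:** I set the closed fingertips on the bare band and pressed with about 15–25 N. With the tile held down, I slid it about 100 mm between the guides and under the leaf spring to the stop. Then I lifted straight off and backed away above the track.
- **At the stop:** The fingers stopped advancing at the end of the slide while the push rose from about 15 to 25 N. The press was then about 30 N. The glaze boundary never moved relative to the fingertips, so the tile did not slip.
- **After retracting:** The wrist view shows the tile's rear edge at the home position within about 1–2 mm. The wrist force is about zero with the hand well clear.
- **Not measured directly:** I did not read the leaf spring angle. I also took no final picture of the mug, jar and brush; the hand never came near them.
- **A check that disagreed:** My first wrist measurement was off by about 9 mm because the arm was still settling. At rest it agreed along the track, but the top and wrist cameras still differed by about 4 mm across it. I aimed halfway between them.

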